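Pulse the nuts in the grinder

TASK

Grind the nuts in pulse: pull the grinder's safety slide toward you all the way back to its end stop so that it no longer bars the mouth, then pick up the grinder's lid by its bar and fit it fully down into the mouth so that its two lugs drop through the two slots. Twist it clockwise (from above) against the spring until its pointers stand at the round pulse studs, halfway to the lock, never on into the lock click, and finish with the gripper still holding the lid there: the program ends while holding it, since the lid springs back when let go. Leave the other things on the worktop alone.

Things in the scene. Friction and masses are not known exactly. Their poses are not given: they have to be found in the camera images.
- grinder: cordless nut grinder, stuck fast to the worktop by its feet: a round steel tower 158 mm across with a black top cover 82 mm high, and a round-ended console, as high, 92 mm wide, that reaches 146 mm from the tower's axis. Origin on the worktop under the centre of its round mouth; x points away from the console (console and slide lie along its -x), z up
- collar (a point): centre of the collar's top plane, 90 mm above the worktop; axes as the grinder's. The bare metal collar round the mouth is 120 mm across, 8 mm thick, its opening 85 mm across; two slots facing each other for the lid's lugs, along its +x and -x, are 21 to 26 mm wide and reach out to 53 mm from the axis
- mouth (a point): centre of the grey ring's floor inside the mouth, on which the seated lid stands, 70 mm above the worktop, 20 mm below the top of the collar; axes as the grinder's. The 12 mm between collar and floor hold the 7 mm high lugs with some play
- pulse_stud (a point): top of the front white round stud on the top cover, 69 mm from the mouth's axis, 37.5 degrees clockwise (from above) of the front slot (toward the grinder's +y): the pulse mark; its twin lies across the mouth. A white square 75 degrees clockwise of each slot marks the lock, a white rib behind the rear slot (+x) where a pointer stands when the lid is fitted
- drive_ring (a joint): angle of the grey ring in the mouth that the lid's lugs turn, rad, clockwise from above: 0 at rest (notches under the slots), 0.654 at pulse, 1.309 locked. A spring drives it back to 0 (0.14 N m at rest, 0.23 at pulse); from about 0.9 a firm catch resists, past it the lid is locked. Notches have about 0.05 rad of play to each side of the lugs, so the ring lags the lid a little
- safety_slide (a joint): how far the safety slide is drawn back, m: 0 = in, its tongue lies across the front slot and bars the lid; 0.026 = at its end stop, slot clear. It slides along the grinder's -x with about 1.5 N of friction and stays where it is left
- slide_grip (a point): top centre of the slide's ribbed upright grip on the console, 12 mm thick along the grinder's x, 24 mm wide along its y, 20 mm tall; top 108 mm above the worktop. Its axes are the grinder's. It starts 95 mm from the mouth's axis when fully in
- lid: grinder lid, about 160 g: grey disc 112 mm across, 10 mm thick (22 to 32 mm above its origin), thin steel trim ring, on a grey skirt 80 mm across, 22 mm tall; grip bar on top. Origin under the centre of the skirt, z up, x along bar and lugs; either way round fits. Stands on its skirt on the worktop at the start; seated, its origin is at mouth
- lug (a point): outer end of one of the lid's two equal lugs, at the foot of the skirt along the lid's +x and -x, out to 48 mm from the axis, 14 mm wide, 2 to 9 mm above the lid's origin; axes as the lid's. A small white pointer on the disc's edge stands above each lug
- lid_bar (a point): centre of the top of the lid's upright black grip bar: 76 mm long along the lid's x, 14 mm thick along its y, from 32 to 58 mm above the lid's origin; axes as the lid's
- cork_lid: bystander: round cork jar lid, 103 mm across, 40 mm tall, plain top without a bar; origin under its centre
- spice_jar: bystander: small spice jar, 45 mm across, 106 mm tall; origin under its centre
- salt: bystander: salt shaker, 44 mm across, 90 mm tall; origin under its centre
- timer: bystander: small digital timer on two feet, 26 x 64 x 54 mm; origin under its centre
- scoop: bystander: steel measuring scoop, 84 x 165 x 29 mm; origin under its centre
- white_bottle: bystander: white bottle with a screw cap, 66 mm across, 140 mm tall; origin under its centre
There are look-alikes about, which are no part of the job. Of the things that look like the lid, the smaller one is meant.

How it is judged (in metres and radians):
On the way, in this order (a step that is already met when the one before it is completed fails the run):
1. the safety slide is drawn back to its end stop (value of joint safety_slide above 0.0235 m), for 0.2 s.
2. the lid is seated in the mouth, lugs through the slots, not yet twisted (horizontal distance between lid and mouth below 0.005 m and z of lid in the frame of mouth below 0.0035 m and angle between lid's own z axis and vertical below 0.1 rad and value of joint drive_ring below 0.35 rad), for 0.1 s.
At the end, for the whole second after the job is handed in: the slide is at its end stop (within 2.5 mm), the lid sits down in the mouth (within 4.5 mm in height, 5 mm sideways) with its lugs under the collar, and the fingers hold it still with the drive ring at the pulse studs, 0.654 rad within about 0.15 rad (value of joint drive_ring between 0.5 and 0.81 rad and horizontal distance between lid and mouth below 0.005 m and z of lid in the frame of mouth below 0.0045 m and angle between lid's own z axis and vertical below 0.1 rad and contact force between the fingers and lid above 2 N and angular speed of lid below 0.2 rad/s and value of joint safety_slide above 0.0235 m); the arm keeps its last pose, push and grip.
It fails at once if the lid is twisted on into the lock click (drive ring beyond 1.0 rad) (value of joint drive_ring above 1 rad).
It fails at once if a bystander is pushed more than 30 mm or tipped over (distance of any of cork_lid, spice_jar, salt, timer, scoop, white_bottle from where it was at the start of the episode above 0.03 m or angle between any of spice_jar, salt, white_bottle, timer, cork_lid's own z axis and vertical above 0.8 rad).
It also fails if it takes over 51 s, if anything falls off the work surface, if the arm or the gripper's body presses on something with over 40 N, if the wrist force passes 120 N, or if a joint passes its speed limit or range.

ROBOT

A 7-joint arm with a two-finger parallel gripper is mounted at the origin on a cart in front of the work surface, level with it; the furniture and walls round the work are solid. World frame = base frame: x ahead of the robot, y to its left, z up, the work surface at z = 0. Lengths are in mm, angles in rad, forces in N, time in s.
With the tool pointing down it reaches from about 400 to 875 mm from the base axis. Payload 4.4 kg.
Tool frame: the origin (TCP) lies where the fingers leave the gripper's body, on its centre line; the fingertips stand 73 mm ahead of it and the grasp point (between the pads) lies 54 mm ahead of it; z points along the fingers, y is the line along which they close (so a half turn about z gives the same grasp; the last joint's range is limited). The gripper opens to 85 mm and grips with 20 to 120 N. Pads are 22 mm wide; open, the fingers measure 114 mm over their backs; the gripper's body (76 mm by 85 mm) begins 54 mm behind the grasp point. The pads swing forward as they close: fully open they stand 13 mm farther back than shut.
Start: joints at [-1.235, 0.628, 0.038, 1.517, -0.027, 0.996, -0.02], TCP at [254.179, 598.255, 303.913] pointing down, gripper open.
Joint ranges: [-3.06, 3.06], [-0.37, 2.12], [-1.25, 1.32], [0.18, 2.47], [-1.1, 4.24], [0.23, 1.98], [-2.94, 2.94]. Speed limits (rad/s): [2.57, 2.57, 3.14, 3.14, 3.14, 3.14, 3.14].

INTERFACE

Orientations are given as [roll, pitch, yaw] about the fixed x, y, z axes, in that order (R = Rz(yaw) Ry(pitch) Rx(roll)).
In Python, from cell import ctrl gives the robot as it stands.
- The arm moves only by the tool send_rows, never from a script. Its argument "rows" is a list that holds one entry, the list of rows, each a list of 6 numbers: the shift along the tool's x, y, z in cm, then the turn, a rotation vector about the tool's x, y, z in rad. In form: [[[tx, ty, tz, wx, wy, wz], ...]]. A call has 1 to 10 rows; each row is the pose to reach, as a shift and turn from the pose commanded when the call began, along the tool's axes at that moment; what a row does not reach only later rows make up. A row lasts 1/10 s, in which the tool goes at most 50 mm and 8.59 degrees, less where a joint would pass 70% of its speed; a pose out of reach is approached as far as the arm can. A call with a gripper value outside its range is refused whole. "grip" is the closure in counts, from 0 (fully open) to 255 (shut), set as the call begins (left out, the last holds). The fingers move at their own pace and stop on an object; the grip force is fixed at half the most. Time passes only in rows, so rows that repeat a pose let the fingers close. It gives the time, the measured TCP pose, the force, the opening and the grip force at its end, in the units of the state.
- ctrl.read_state(): the state, without advancing time (a new reading comes with each control period).
- ctrl.get_image(name): name is "scene" or "top" or "wrist"; returns a dict with "pixels" (400x640x3 uint8, red, green, blue), "fx", "fy", "cx", "cy" (pixels), "extrinsics" (4x4, takes a point from camera to world coordinates); the wrist camera has in their place "mount" (4x4, takes a point from camera to tool coordinates, whose origin is the TCP and whose axes are the flange's). Camera axes: x right, y up, looking along -z (the intrinsics and any distortion apply to the point x, -y, -z); pixel columns grow to the right and rows downward; lengths in mm; the calibration is good to about 2 mm. A picture is of the moment at which its call begins: read the wrist's pose just before it. There is no depth.
- ctrl.finish_job(): hands the job in; it is judged then, once.
The state is a dict: "clock": time; "qpos": joint angles; "qd": joint speeds; "tau": joint torques, N m; "eef_pos": TCP position; "tool_rot": TCP orientation; "force": force on the tool from outside, world axes, zero at the start; "torque": the same for the moment, N m; "width": finger opening in mm; "gripper_force": force on a finger pad.
Only numpy, scipy, OpenCV 4.12 (cv2) and the standard library are available. Lean on these libraries where they do the work, as an engineer would, in place of code of your own. Each camera call takes 0.05 s, during which the arm holds its last target. There are 200 camera calls.

## Working session

There is one attempt and no reset: what is moved stays moved. The work goes in short steps, Python scripts to look and compute and a tool call to move; the robot and the scene stay as the last step left them, time stands still between calls to the robot, and variables do not carry over. Pictures are saved under pics/ and viewed, at most 13 in all, crops included, and the job is handed in when it is done.

Besides the shell and the picture viewer there is one more tool, called after ">>>" as a command line: name --argument value ..., lists and objects as JSON in quotes. send_rows: Moves the arm, as the interface text tells. Its arguments: {"type":"object","properties":{"rows":{"type":"array","items":{"type":"array","items":{"type":"array","items":{"type":"number"}}}},"grip":{"type":"number"}},"required":["rows"]}

```bash
mkdir -p pics; ls
cat > h.py <<'E'
import numpy as np, cv2
from cell import ctrl
from scipy.spatial.transform import Rotation as R
def tool(s):
    T=np.eye(4);T[:3,:3]=R.from_euler('xyz',s['tool_rot']).as_matrix();T[:3,3]=s['eef_pos'];return T
def grab(name,save):
    s=ctrl.read_state();im=ctrl.get_image(name)
    im['E']=np.array(im['extrinsics']) if 'extrinsics' in im else tool(s)@np.array(im['mount'])
    cv2.imwrite(f'pics/{save}.png',np.array(im['pixels'])[:,:,::-1])
    np.savez(f'pics/{save}.npz',E=im['E'],k=[im['fx'],im['fy'],im['cx'],im['cy']])
    print({k:v for k,v in im.items() if k not in('pixels','E','extrinsics','mount')},s['clock']);return im
def load(n):
    d=np.load(f'pics/{n}.npz');return d['E'],d['k'],cv2.imread(f'pics/{n}.png')
def ray(E,k,u,v):
    d=E[:3,:3]@np.array([(u-k[2])/k[0],-(v-k[3])/k[1],-1]);return E[:3,3],d/np.linalg.norm(d)
def onz(E,k,u,v,z):
    o,d=ray(E,k,u,v);return o+d*(z-o[2])/d[2]
def proj(E,k,p):
    c=np.linalg.inv(E)@np.append(p,1);return k[2]+k[0]*c[0]/-c[2],k[3]+k[1]*c[1]/c[2]
def tri(rs):
    A=0;b=0
    for o,d in rs:
        M=np.eye(3)-np.outer(d,d);A=A+M;b=b+M@o
    return np.linalg.solve(A,b)
E
python3 - <<'E'
from h import *
print(ctrl.read_state())
for n in('scene','top','wrist'):
    im=grab(n,n+'0');print(im['E'].round(3))
a=cv2.imread('pics/scene0.png');b=cv2.imread('pics/top0.png')
cv2.imwrite('pics/both.png',np.vstack([a,b])[:, :] if 0 else cv2.resize(np.vstack([a,b]),(480,600)))
E
```

```text
pics
{'clock': 0.0, 'qpos': array([-1.23479306,  0.6293428 ,  0.03844193,  1.51837418, -0.02700641,
        0.9962952 , -0.0199969 ]), 'qd': array([ 0.00031333, -0.00060155, -0.00068386,  0.00071389,  0.00011625,
       -0.00098385, -0.0002567 ]), 'tau': array([-1.33808257e-04, -5.63406551e+01,  1.22605138e+00, -1.93443364e+01,
        1.09112533e-02,  1.07231058e-02, -1.12477758e-05]), 'eef_pos': array([253.98015912, 597.79439609, 302.98913833]), 'tool_rot': array([-3.13969119e+00,  1.96876042e-05,  2.73978890e+00]), 'force': array([-0.03965612,  0.07618427,  0.07776945]), 'torque': array([ 0.01276526,  0.05502327, -0.06175259]), 'gripper_force': 0.0, 'width': 85.54880209797467}
{'fx': 469.5946143208996, 'fy': 469.5946143208996, 'cx': 327.4380147365452, 'cy': 195.05152229774396} 0.0
[[-8.320000e-01  2.360000e-01 -5.020000e-01 -2.212340e+02]
 [-5.550000e-01 -3.290000e-01  7.640000e-01  1.342302e+03]
 [ 1.500000e-02  9.140000e-01  4.050000e-01  7.506510e+02]
 [ 0.000000e+00  0.000000e+00  0.000000e+00  1.000000e+00]]
{'fx': 400.0963036398383, 'fy': 400.0963036398383, 'cx': 323.57902789837425, 'cy': 194.29754069434742} 0.05
[[ 4.800000e-02  9.740000e-01 -2.210000e-01  2.716660e+02]
 [-9.990000e-01  4.600000e-02 -1.300000e-02  1.168090e+02]
 [-2.000000e-03  2.210000e-01  9.750000e-01  1.474657e+03]
 [ 0.000000e+00  0.000000e+00  0.000000e+00  1.000000e+00]]
{'fx': 298.12705354867995, 'fy': 298.12705354867995, 'cx': 319.0331258277074, 'cy': 198.75319098239353} 0.1
[[ 3.90000e-01 -8.73000e-01 -2.94000e-01  1.76650e+02]
 [ 9.21000e-01  3.69000e-01  1.26000e-01  6.29602e+02]
 [-2.00000e-03 -3.20000e-01  9.47000e-01  3.72335e+02]
 [ 0.00000e+00  0.00000e+00  0.00000e+00  1.00000e+00]]
```

View pics/scene0.png

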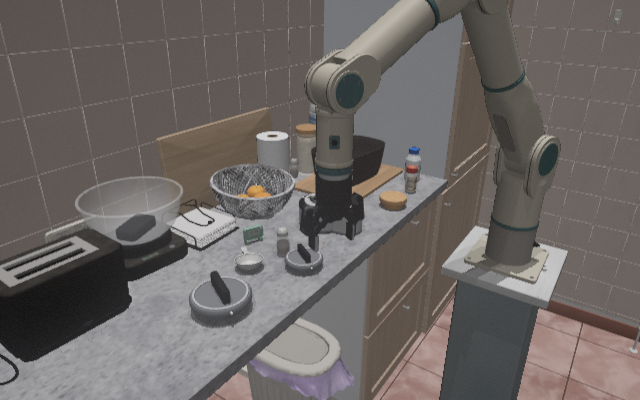

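View pics/top0.png

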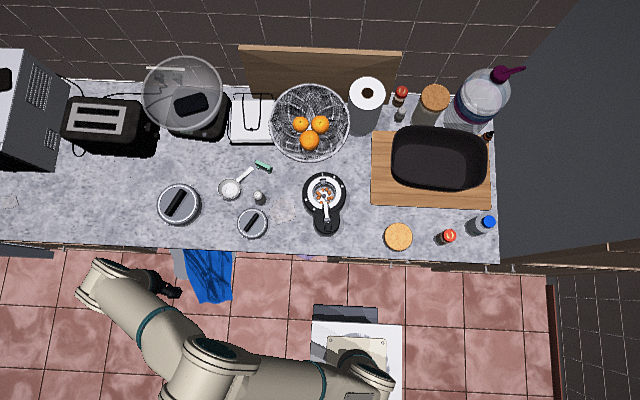

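The scene view shows two grey lids with bars: a large one at (221,298) and a small one at (304,260). The grinder is hidden behind the gripper. In the top view the candidates are the large lid (178,204), the small lid (252,223), the cork lid (398,237) and the scoop bowl (231,190). I choose the small lid with the bar at (252,223). The grinder is at (324,195), with its console toward the robot. Next is a close crop to check this.

Run:
```python
from h import *
E,k,a=load('top0')
cv2.imwrite('pics/crop.png',cv2.resize(a[160:260,150:350],None,fx=4,fy=4,interpolation=cv2.INTER_CUBIC))
for n,u,v,z in(('big',178,204,58),('small',252,223,58),('smallL',236,223,32),('smallR',268,223,32),('mouth',324,195,90),('cork',398,237,40),('salt',259,198,90),('timer',263,166,54)):print(n,onz(E,k,u,v,z).round())
E2,k2,_=load('scene0')
print(tri([ray(E,k,252,223),ray(E2,k2,304,254)]).round())
```

```text
big [532. 659.  58.]
small [476. 386.  58.]
smallL [477. 449.  32.]
smallR [482. 333.  32.]
mouth [583. 133.  90.]
cork [ 453. -139.   40.]
salt [561. 363.  90.]
timer [690. 365.  54.]
[480. 391.  39.]
```

View pics/crop.png

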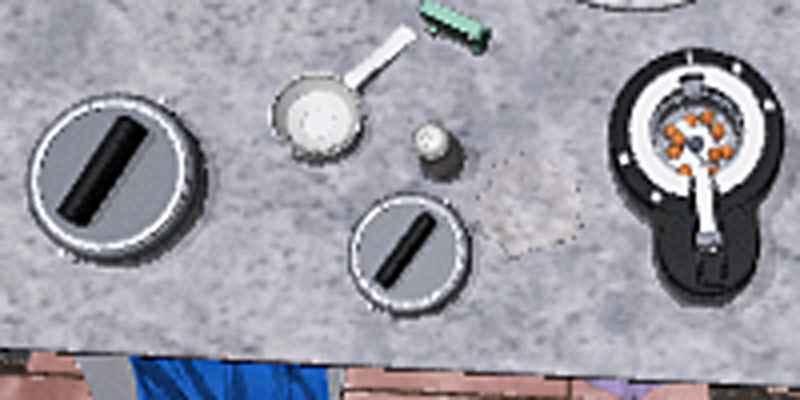

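The crop confirms the small lid, with its bar running from (376,288) to (433,213) in crop pixels. The grinder's slide grip is near (708,240) and the rear rib is near (690,57). I'll look from above the lid first, then from above the grinder.

```bash
cat >> h.py <<'E'
def goto(p,yaw):
    "delta row from present state (near commanded) to tool-down pose"
    s=ctrl.read_state();T=tool(s)
    d=T[:3,:3].T@(np.array(p)-T[:3,3])/10
    w=(R.from_matrix(T[:3,:3]).inv()*R.from_euler('xyz',[np.pi,0,yaw])).as_rotvec()
    print('row',np.r_[d,w].round(3).tolist(),'clock',s['clock'],'pos',T[:3,3].round(1),'rot',np.round(s['tool_rot'],4),'F',s['force'].round(1),'w',round(s['width'],1),round(s['gripper_force'],1))
E
python3 -c "
from h import *
goto([478,390,300],2.5)"
```

```text
row [-28.745, -10.375, 0.336, -0.001, 0.0, 0.24] clock 0.15 pos [254.  597.9 303.2] rot [-3.1402 -0.      2.7397] F [0.  0.6 0.1] w 85.2 0.0
```

>>> send_rows --rows '[[[-28.7,-10.4,0.3,0,0,0.24],[-28.7,-10.4,0.3,0,0,0.24],[-28.7,-10.4,0.3,0,0,0.24],[-28.7,-10.4,0.3,0,0,0.24],[-28.7,-10.4,0.3,0,0,0.24],[-28.7,-10.4,0.3,0,0,0.24],[-28.7,-10.4,0.3,0,0,0.24],[-28.7,-10.4,0.3,0,0,0.24],[-28.7,-10.4,0.3,0,0,0.24],[-28.7,-10.4,0.3,0,0,0.24]]]'

```text
clock: 1.15
eef_pos: [475.9, 392.1, 300.7]
tool_rot: [-3.141, -0.001, 2.503]
force: [-0.2, -0.3, 1.0]
width: 85.6
gripper_force: 0.0
```

```bash
python3 -c "
from h import *
grab('wrist','w1')
goto([560,133,300],1.6)"
```

```text
{'fx': 298.12705354867995, 'fy': 298.12705354867995, 'cx': 319.0331258277074, 'cy': 198.75319098239353} 1.15
row [-22.18, -15.799, 0.053, -0.001, -0.001, 0.903] clock 1.2 pos [476.  392.  300.8] rot [-3.1415e+00 -1.1000e-03  2.5032e+00] F [-0.3  0.6 -0.4] w 85.5 0.0
```

>>> send_rows --rows '[[[-22.2,-15.8,0,0,0,0.9],[-22.2,-15.8,0,0,0,0.9],[-22.2,-15.8,0,0,0,0.9],[-22.2,-15.8,0,0,0,0.9],[-22.2,-15.8,0,0,0,0.9],[-22.2,-15.8,0,0,0,0.9],[-22.2,-15.8,0,0,0,0.9],[-22.2,-15.8,0,0,0,0.9],[-22.2,-15.8,0,0,0,0.9]]]'

```text
clock: 2.1
eef_pos: [560.2, 133.5, 300.7]
tool_rot: [-3.141, -0.001, 1.605]
force: [0.2, -0.0, 0.3]
width: 85.4
gripper_force: 0.0
```

```bash
python3 -c "
from h import *
grab('wrist','w2')
a=cv2.imread('pics/w1.png');b=cv2.imread('pics/w2.png')
f=lambda a:cv2.resize(a[60:360,120:520],None,fx=1.33,fy=1.33)
cv2.imwrite('pics/w1c.png',cv2.resize(a[40:340,120:520],(800,600)));cv2.imwrite('pics/w2c.png',cv2.resize(b[40:340,120:520],(800,600)))
goto([560,133,300],1.6)"
```

```text
{'fx': 298.12705354867995, 'fy': 298.12705354867995, 'cx': 319.0331258277074, 'cy': 198.75319098239353} 2.1
row [-0.04, -0.026, 0.072, -0.001, -0.001, 0.005] clock 2.15 pos [560.2 133.4 300.7] rot [-3.1410e+00 -1.3000e-03  1.6047e+00] F [-0.3 -0.  -0.1] w 85.5 0.0
```

View pics/w1c.png

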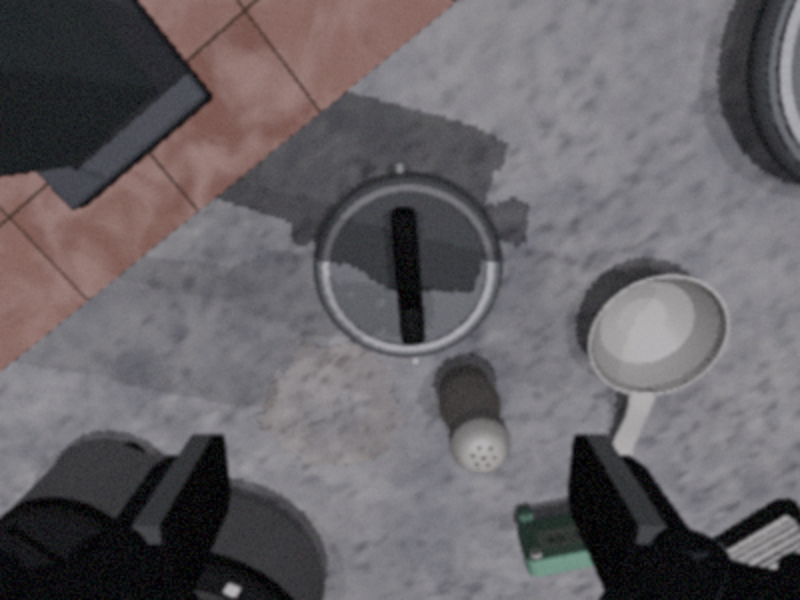

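View pics/w2c.png

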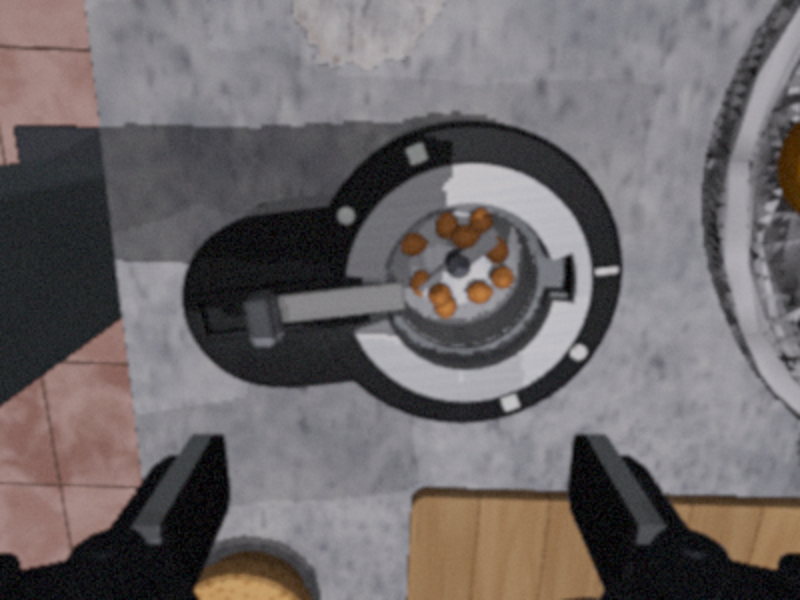

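w1c shows the small lid under the tool, with its pointers at full-image (320,124) and (327.5,220.5) and the bar between them. w2c shows the grinder: the front stud at crop (346,215), its twin at (579,352), the squares at (417,153) and (511,403), the rib at (606,270) and the slide grip at about (263,312).

```bash
cat >> h.py <<'E'
def blob(a,u,v,r=7,thr=None):
    "centroid of the bright spot near u,v"
    u0,v0=int(round(u)),int(round(v));w=cv2.cvtColor(a,cv2.COLOR_BGR2GRAY)[v0-r:v0+r+1,u0-r:u0+r+1].astype(float)
    t=(np.percentile(w,20)+w.max())/2 if thr is None else thr
    n,l,s,c=cv2.connectedComponentsWithStats((w>t).astype(np.uint8))
    i=1+np.argmin(np.hypot(*(c[1:]-r).T)-s[1:,4]*.1) 
    m=(l==i)*(w-t);y,x=np.mgrid[-r:r+1,-r:r+1]
    return u0+(m*x).sum()/m.sum(),v0+(m*y).sum()/m.sum(),int(s[i,4])
E
python3 - <<'E'
from h import *
E,k,a=load('w2')
P={}
for n,u,v in(('studF',346,215),('studR',579,352),('sqF',417,153),('sqR',511,403),('rib',606,270)):
    b=blob(a,120+u/2,40+v/2);P[n]=onz(E,k,b[0],b[1],83);print(n,np.round(b,2),P[n].round(1))
for A,B,off in(('studF','studR',37.5),('sqF','sqR',75)):
    d=P[A]-P[B];ang=np.degrees(np.arctan2(d[1],d[0]));print('ctr',((P[A]+P[B])/2).round(1),'r',np.linalg.norm(d)/2,'phi',ang+off-180)
c=(P['studF']+P['studR'])/2;d=P['rib']-c;print('rib',np.degrees(np.arctan2(d[1],d[0])),np.linalg.norm(d))
for u,v in((245,290),(278,290),(245,345),(278,345),(263,312)):print('grip',onz(E,k,120+u/2,40+v/2,108).round(1))
E,k,a=load('w1')
q=[]
for u,v in((400,168),(415,361)):
    b=blob(a,120+u/2,40+v/2,4);q.append(onz(E,k,b[0],b[1],30));print(np.round(b,2),q[-1].round(1))
d=q[0]-q[1];print('lid',((q[0]+q[1])/2).round(1),np.linalg.norm(d),np.arctan2(d[1],d[0]))
g=cv2.cvtColor(a,cv2.COLOR_BGR2GRAY)
m=(g<40).astype(np.uint8);n,l,s,c=cv2.connectedComponentsWithStats(m)
i=l[175,324];print(i,s[i],c[i]);r=cv2.minAreaRect(np.argwhere(l==i)[:,::-1].astype(np.float32));print(r)
bp=cv2.boxPoints(r);p=[onz(E,k,*x,58) for x in bp];print(np.round(p,1),np.mean(p,0))
# scene/top heights check
Et,kt,t=load('top0')
uv=(150+404.5/4-.4,160+250.5/4-.4);print('tri bar',tri([ray(E,k,*r[0]),ray(Et,kt,*uv)]))
E
```

```text
studF [292.6  147.23  61.  ] [531.9 170.   83. ]
studR [407.65 214.46  77.  ] [651.3 104.9  83. ]
sqF [327.9  116.49  87.  ] [564.5 199.7  83. ]
sqR [374.16 240.12  83.  ] [619.5  74.4  83. ]
rib [422.76 175.02  46.  ] [660.8 147.2  83. ]
ctr [591.6 137.5  83. ] r 67.99846771596611 phi 8.90253063728153
ctr [592.  137.1  83. ] r 68.41993720265 phi 8.69146380145952
rib 8.006617039661453 69.84871620982945
grip [488.5 137.9 108. ]
grip [503.6 138.5 108. ]
grip [487.3 110.9 108. ]
grip [502.8 111.5 108. ]
grip [496.3 127.6 108. ]
[319.46 123.58  19.  ] [429.8 425.3  30. ]
[327.26 220.09  10.  ] [528.6 364.3  30. ]
lid [479.2 394.8  30. ] 116.16665211969728 2.587893936360179
106 [314 143  18  69 838] [323.24105012 175.99761337]
((322.92010498046875, 177.0077362060547), (68.2617416381836, 14.93025016784668), 84.47245788574219)
[[439.9 408.4  58. ]
 [447.9 421.7  58. ]
 [513.3 383.3  58. ]
 [504.8 368.9  58. ]] [476.47711087 395.56854342  58.        ]
tri bar [479.94372543 393.87840937  39.96449635]
```

The grinder fits well: mouth axis (591.8,137.3), heading 8.8° and stud radius 68 (69 expected). That predicts the slide grip at (498,123), and it was measured at about (495.5,124.5). I'll go to a hover above the grip with the fingers partly closed and check heights from this second view.

```bash
python3 -c "
from h import *
goto([497,123.5,235],1.725)"
```

```text
row [-0.784, -6.35, 6.575, -0.001, -0.001, -0.12] clock 2.15 pos [560.2 133.4 300.7] rot [-3.1410e+00 -1.3000e-03  1.6047e+00] F [-0.3 -0.  -0.1] w 85.5 0.0
```

>>> send_rows --rows '[[[-0.8,-6.35,6.5,0,0,-0.12],[-0.8,-6.35,6.5,0,0,-0.12],[-0.8,-6.35,6.5,0,0,-0.12],[-0.8,-6.35,6.5,0,0,-0.12]]]' --grip 110

```text
clock: 2.55
eef_pos: [497.2, 122.3, 235.7]
tool_rot: [-3.141, -0.001, 1.722]
force: [0.1, 0.9, 0.6]
width: 48.6
gripper_force: 0.0
```

Run:
```python
from h import *
grab('wrist','w3')
E,k,a=load('w3');E2,k2,a2=load('w2')
for n,p in(('studF',[531.9,170,83]),('rib',[660.8,147.2,83]),('sqF',[564.5,199.7,83])):
    u,v=proj(E,k,p)
    if not(8<u<630 and 8<v<390):continue
    b=blob(a,u,v,10);b2=blob(a2,*proj(E2,k2,p));print(n,(u,v),np.round(b,1),tri([ray(E,k,*b[:2]),ray(E2,k2,*b2[:2])]).round(1))
print('grip px',proj(E,k,[497,123.5,108]))
u,v=map(int,proj(E,k,[497,123.5,108]))
cv2.imwrite('pics/w3c.png',cv2.resize(a[max(v-150,0):v+150,max(u-200,0):u+200],(800,600)));print(u,v)
goto([497,123.5,168],1.725)
```

```text
{'fx': 298.12705354867995, 'fy': 298.12705354867995, 'cx': 319.0331258277074, 'cy': 198.75319098239353} 2.55
studF (np.float64(376.5942694511993), np.float64(154.9078786034584)) [376.9 155.  104. ] [532.  170.1  83.7]
rib (np.float64(529.5178320132845), np.float64(207.7921694471143)) [527.2 207.7 233. ] [662.3 146.1  78.7]
sqF (np.float64(429.5486735222452), np.float64(121.34604841275613)) [429.9 121.3 151. ] [564.5 199.8  83.8]
grip px (np.float64(321.12771240486853), np.float64(217.90726268418314))
321 217
row [0.139, -0.165, 6.848, 0.002, -0.001, -0.003] clock 2.6 pos [498.7 122.3 236.5] rot [ 3.1395e+00 -5.0000e-04  1.7220e+00] F [0.7 0.  0. ] w 48.6 0.0
```

View pics/w3c.png

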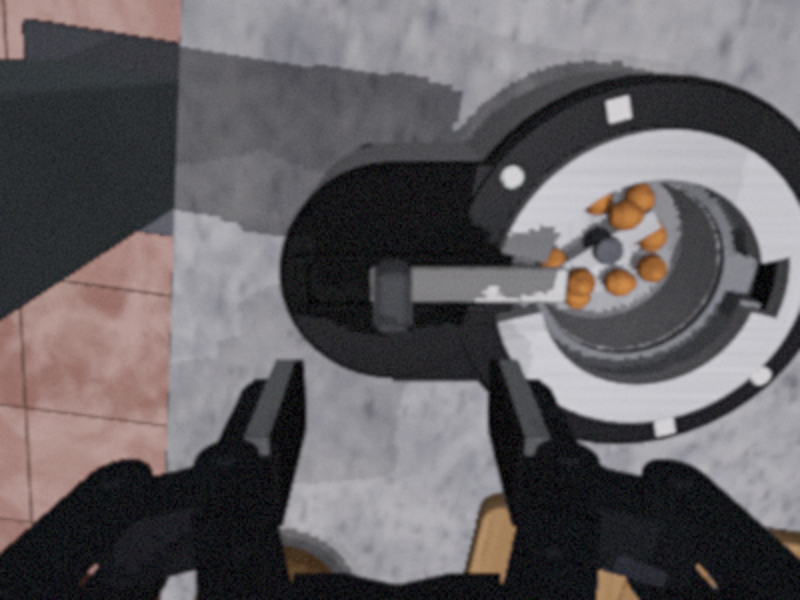

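The second view triangulates the studs at z = 83.7, matching the 82 mm cover. The grip top is at crop (393,297), which puts it at about (495,125). I'll descend, close on it and pull.

>>> send_rows --rows '[[[0.25,-0.3,3.5,0,0,0],[0.25,-0.3,6.7,0,0,0],[0.25,-0.3,6.7,0,0,0],[0.25,-0.3,6.7,0,0,0]]]'

```text
clock: 3.0
eef_pos: [495.7, 123.4, 169.6]
tool_rot: [3.14, -0.0, 1.72]
force: [-0.2, -0.1, 0.2]
width: 48.6
gripper_force: 0.0
```

>>> send_rows --rows '[[[0,0,0,0,0,0],[0,0,0,0,0,0],[0,0,0,0,0,0],[0,0,0,0,0,0],[0,0,0,0,0,0]]]' --grip 255

```text
clock: 3.5
eef_pos: [495.2, 123.3, 170.4]
tool_rot: [3.139, -0.001, 1.72]
force: [-1.5, 0.0, 5.5]
width: 10.3
gripper_force: 61.1
```

>>> send_rows --rows '[[[0,-0.7,0,0,0,0],[0,-1.4,0,0,0,0],[0,-2.1,0,0,0,0],[0,-2.6,0,0,0,0],[0,-2.9,0,0,0,0],[0,-2.9,0,0,0,0],[0,-2.9,0,0,0,0]]]'

```text
clock: 4.2
eef_pos: [472.6, 119.9, 170.5]
tool_rot: [3.125, 0.0, 1.72]
force: [14.1, 2.0, -7.1]
width: 10.0
gripper_force: 59.6
```

>>> send_rows --rows '[[[0,-0.3,0,0,0,0],[0,-0.3,0,0,0,0],[0,-0.3,0,0,0,0]]]'

```text
clock: 4.5
eef_pos: [472.1, 119.8, 170.5]
tool_rot: [3.119, 0.001, 1.72]
force: [18.7, 2.7, -12.9]
width: 10.2
gripper_force: 59.2
```

The force rises with no more travel, so this is the end stop. I'll release, rise and check.

>>> send_rows --rows '[[[0,0.25,0,0,0,0],[0,0.3,0,0,0,0],[0,0.3,0,0,0,0],[0,0.3,0,0,0,0]]]' --grip 110

```text
clock: 4.9
eef_pos: [464.7, 118.6, 168.9]
tool_rot: [-3.14, -0.0, 1.72]
force: [-0.2, -0.0, 0.8]
width: 48.2
gripper_force: 0.0
```

>>> send_rows --rows '[[[0,0,-5,0,0,0],[0,2.3,-9,0,0,0],[0,2.3,-9,0,0,0],[0,2.3,-9,0,0,0]]]'

```text
clock: 5.3
eef_pos: [488.3, 122.3, 259.6]
tool_rot: [3.14, -0.001, 1.72]
force: [-0.8, -0.5, 0.7]
width: 48.5
gripper_force: 0.0
```

Run:
```python
from h import *
grab('wrist','w4')
E,k,a=load('w4')
x=np.array([.988,.154,0]);y=np.array([-.154,.988,0]);m=np.array([591.8,137.3,0])
for dd in(0,26):
  for h in((-6,12),(6,12),(-6,-12),(6,-12)):print(dd,np.round(proj(E,k,m-(95+dd-h[0])*x+h[1]*y+[0,0,108]),1))
u,v=map(int,proj(E,k,m-110*x+[0,0,108]));u=max(u,200);print(u,v)
cv2.imwrite('pics/w4c.png',cv2.resize(a[max(v-100,0):max(v-100,0)+200,u-150+50:u+150+50],(750,500)));print(u-100,max(v-100,0))
goto([479.2,394.8,235],2.59)
```

```text
{'fx': 298.12705354867995, 'fy': 298.12705354867995, 'cx': 319.0331258277074, 'cy': 198.75319098239353} 5.3
0 [325.2 194.7]
0 [340.6 194.6]
0 [325.1 223.1]
0 [340. 223.]
26 [291.8 194.8]
26 [307.2 194.8]
26 [292.8 223.2]
26 [307.7 223.2]
313 209
213 109
row [27.088, 3.263, 2.355, -0.002, -0.001, -0.87] clock 5.35 pos [487.2 122.1 258.5] rot [-3.1398e+00 -2.0000e-04  1.7200e+00] F [-0.2 -1.  -0.2] w 48.3 0.0
```

View pics/w4c.png

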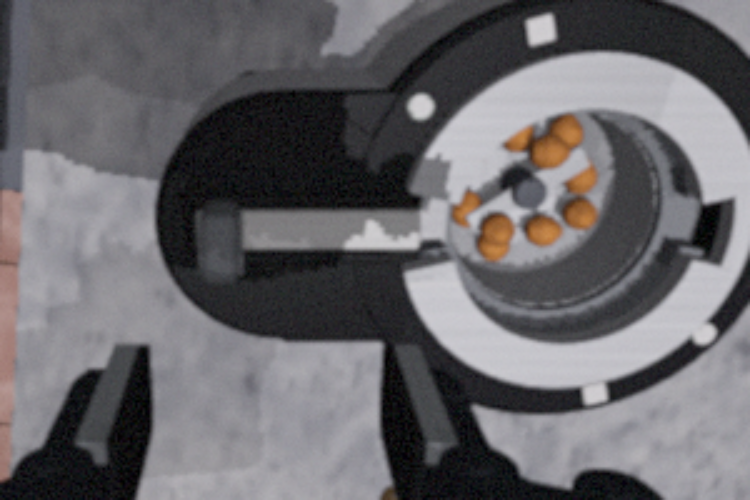

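The slot now looks clear, with the tongue ending at crop (420,230). I'll measure how far the grip travelled with a dark-edge profile in both views.

Run:
```python
from h import *
x=np.array([.988,.154,0]);y=np.array([-.154,.988,0]);m=np.array([591.8,137.3,0])
for n in('w3','w4'):
    E,k,a=load(n);g=cv2.cvtColor(a,cv2.COLOR_BGR2GRAY).astype(np.float32)
    print(n)
    s=np.arange(-140,-80,1.)
    pr=[]
    for q in s:
        pp=np.array([proj(E,k,m+q*x+t*y+[0,0,108]) for t in np.linspace(-8,8,9)],np.float32)
        pr.append(cv2.remap(g,pp[:,:1],pp[:,1:],cv2.INTER_LINEAR).mean())
    print(dict(zip(s.astype(int).tolist(),np.round(pr).astype(int).tolist())))
```

```text
w3
{-140: 149, -139: 142, -138: 118, -137: 84, -136: 61, -135: 43, -134: 32, -133: 27, -132: 26, -131: 25, -130: 29, -129: 22, -128: 23, -127: 26, -126: 24, -125: 25, -124: 26, -123: 26, -122: 23, -121: 26, -120: 22, -119: 23, -118: 22, -117: 22, -116: 22, -115: 21, -114: 21, -113: 21, -112: 22, -111: 22, -110: 21, -109: 18, -108: 18, -107: 35, -106: 60, -105: 63, -104: 59, -103: 64, -102: 70, -101: 71, -100: 73, -99: 72, -98: 72, -97: 74, -96: 74, -95: 69, -94: 62, -93: 61, -92: 71, -91: 71, -90: 68, -89: 67, -88: 67, -87: 67, -86: 68, -85: 68, -84: 68, -83: 67, -82: 67, -81: 66}
w4
{-140: 117, -139: 76, -138: 53, -137: 38, -136: 28, -135: 25, -134: 27, -133: 27, -132: 26, -131: 21, -130: 22, -129: 23, -128: 38, -127: 59, -126: 62, -125: 68, -124: 73, -123: 77, -122: 78, -121: 77, -120: 76, -119: 76, -118: 76, -117: 71, -116: 65, -115: 59, -114: 65, -113: 73, -112: 69, -111: 71, -110: 72, -109: 72, -108: 74, -107: 75, -106: 77, -105: 74, -104: 74, -103: 74, -102: 73, -101: 74, -100: 73, -99: 76, -98: 75, -97: 74, -96: 75, -95: 75, -94: 76, -93: 77, -92: 74, -91: 74, -90: 70, -89: 72, -88: 74, -87: 73, -86: 72, -85: 74, -84: 72, -83: 76, -82: 78, -81: 86}
```

Run:
```python
from h import *
x=np.array([.988,.154,0])
P={'studF':[531.9,170.1,83.5],'sqF':[564.5,199.8,83.5],'studR':[651.3,104.9,83.5],'sqR':[619.5,74.4,83.5]}
for n,gu in(('w2',None),('w3',None),('w4',None)):
    E,k,a=load(n);q={}
    for s,p in P.items():
        u,v=proj(E,k,p)
        if 9<u<630 and 9<v<390:
            b=blob(a,u,v,9);q[s]=onz(E,k,b[0],b[1],83.5)
    print(n,{s:(v-P[s])[:2].round(1).tolist() for s,v in q.items()}, ((q['studF']+q['studR'])/2).round(1), ((q['sqF']+q['sqR'])/2).round(1))
    d=q['studF']-q['studR'];print(np.degrees(np.arctan2(d[1],d[0]))+37.5-180)
```

```text
w2 {'studF': [0.0, 0.0], 'sqF': [-0.0, -0.1], 'studR': [-3.7, 2.4], 'sqR': [-1.7, 4.5]} [589.8 138.7  83.5] [591.2 139.3  83.5]
8.991461054417613
w3 {'studF': [0.1, -0.1], 'sqF': [0.1, 0.0], 'studR': [-2.8, 2.0], 'sqR': [-1.7, 3.6]} [590.3 138.5  83.5] [591.2 138.9  83.5]
9.04707502427874
w4 {'studF': [-0.4, -0.2], 'sqF': [-0.4, -0.0], 'studR': [-3.5, 2.3], 'sqR': [-1.7, 3.6]} [589.6 138.6  83.5] [590.9 138.9  83.5]
9.148155165995973
```

Run:
```python
from h import *
x=np.array([.988,.154]);m=np.array([591.8,137.3])
E,k,a=load('w4')
for u,v in((420,212),(420,248)):
    p=onz(E,k,213+u/2.5,109+v/2.5,92)[:2]-m;print('tongue end w4',p@x,p@[-.154,.988])
E,k,a=load('w3')
for u,v in((565,268),(565,300)):
    p=onz(E,k,121+u/2,67+v/2,92)[:2]-m;print('tongue end w3',p@x,p@[-.154,.988])
```

```text
tongue end w4 -54.08924900505246 7.42509661954102
tongue end w4 -53.28958174733414 -5.391134626009113
tongue end w3 -33.445694922955205 8.10468936266094
tongue end w3 -32.2878373580807 -4.928809393855904
```

The grip and tongue moved about 21–22 mm. The tongue tip now lies at the slot's outer end (53 mm), the slide is at its channel's end, and 19 N moved it no further, so it is at the stop. I'll move to hover over the lid.

>>> send_rows --rows '[[[27.1,3.3,2.3,0,0,-0.87],[27.1,3.3,2.3,0,0,-0.87],[27.1,3.3,2.3,0,0,-0.87],[27.1,3.3,2.3,0,0,-0.87],[27.1,3.3,2.3,0,0,-0.87],[27.1,3.3,2.3,0,0,-0.87],[27.1,3.3,2.3,0,0,-0.87],[27.1,3.3,2.3,0,0,-0.87],[27.1,3.3,2.3,0,0,-0.87]]]'

```text
clock: 6.25
eef_pos: [480.8, 392.5, 235.0]
tool_rot: [-3.138, 0.0, 2.587]
force: [-0.3, 0.1, -0.2]
width: 48.6
gripper_force: 0.0
```

Run:
```python
from h import *
grab('wrist','w5')
E,k,a=load('w5');E1,k1,a1=load('w1')
q=[];t=[]
for p,uv1 in(([429.8,425.3,30],(319.5,123.6)),([528.6,364.3,30],(327.3,220.1))):
    u,v=proj(E,k,p);b=blob(a,u,v,6);b1=blob(a1,*uv1,4);q.append(onz(E,k,b[0],b[1],30));t.append(tri([ray(E,k,*b[:2]),ray(E1,k1,*b1[:2])]))
    print((u,v),np.round(b,1),q[-1].round(1),'tri',t[-1].round(1))
d=q[0]-q[1];print('lid',((q[0]+q[1])/2).round(1),np.linalg.norm(d),np.arctan2(d[1],d[0]))
u,v=map(int,proj(E,k,[479,395,58]));print(u,v)
g=cv2.cvtColor(a,cv2.COLOR_BGR2GRAY)
n,l,s,c=cv2.connectedComponentsWithStats((g<45).astype(np.uint8));i=l[v,u];print(s[i])
r=cv2.minAreaRect(np.argwhere(l==i)[:,::-1].astype(np.float32));print(r,[onz(E,k,*x,58).round(1) for x in cv2.boxPoints(r)])
cv2.imwrite('pics/w5c.png',cv2.resize(a[max(v-120,0):v+120,u-160:u+160],(800,600)))
goto([479,395,98],2.59)
```

```text
{'fx': 298.12705354867995, 'fy': 298.12705354867995, 'cx': 319.0331258277074, 'cy': 198.75319098239353} 6.25
(np.float64(322.23640262631426), np.float64(124.9026463161619)) [322.1 124.9  28. ] [429.7 425.2  30. ] tri [430.3 424.9  21.8]
(np.float64(321.90777550606913), np.float64(241.6927199232716)) [321.7 241.2  11. ] [528.  364.4  30. ] tri [531.  362.7  23.1]
lid [478.9 394.8  30. ] 115.51820763994004 2.5875938038357713
322 195
[ 308  149   31   85 1459]
((322.0384521484375, 191.1923065185547), (83.15323638916016, 29.809656143188477), 78.69007110595703) [array([437.3, 398.1,  58. ]), array([445.9, 421.3,  58. ]), array([516.5, 395.8,  58. ]), array([507.5, 370.3,  58. ])]
row [0.299, 0.122, 13.737, -0.002, 0.0, -0.004] clock 6.3 pos [481.  392.7 235.4] rot [-3.1392e+00  4.0000e-04  2.5864e+00] F [ 0.1 -0.2  0.2] w 48.3 0.0
```

View pics/w5c.png

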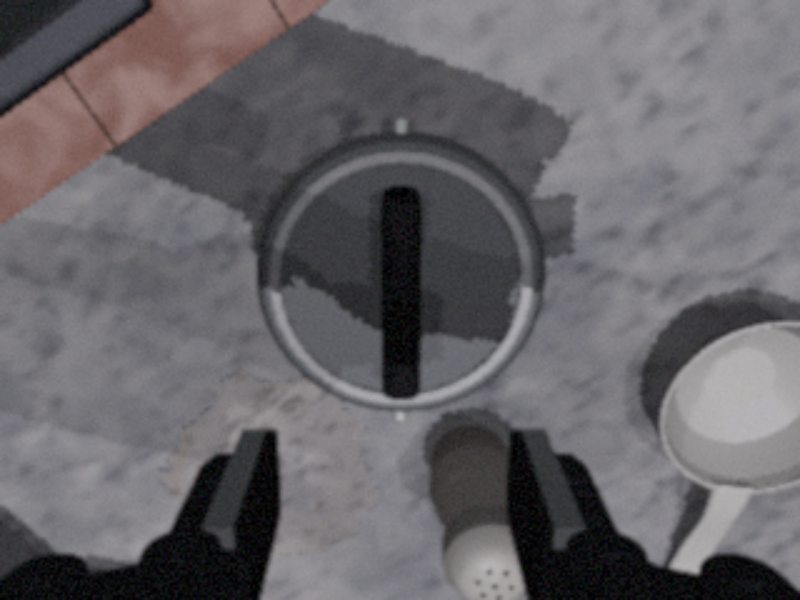

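The lid is centred at (479,394.8) with heading 2.587, and the bar is upright in the image at crop x=401, aligned with the tool. The salt shaker is clear of the fingers. I'll descend and grasp.

>>> send_rows --rows '[[[0.3,0.1,5,0,0,0],[0.3,0.1,9.5,0,0,0],[0.3,0.1,11.5,0,0,0],[0.3,0.1,12.7,0,0,0],[0.3,0.1,12.7,0,0,0],[0.3,0.1,12.7,0,0,0]]]'

```text
clock: 6.9
eef_pos: [479.6, 397.4, 110.0]
tool_rot: [3.14, 0.001, 2.589]
force: [-0.5, -0.1, 0.9]
width: 48.5
gripper_force: 0.0
```

>>> send_rows --rows '[[[0,0,0,0,0,0],[0,0,0,0,0,0],[0,0,0,0,0,0],[0,0,0,0,0,0],[0,0,0,0,0,0]]]' --grip 255

```text
clock: 7.4
eef_pos: [479.4, 398.0, 110.4]
tool_rot: [3.139, 0.001, 2.59]
force: [-0.6, -0.4, 6.6]
width: 12.7
gripper_force: 61.1
```

```bash
python3 -c "
from h import *
goto([479,394.8,230],2.59)"
```

```text
row [-0.141, -0.267, -11.963, 0.002, 0.001, -0.0] clock 7.4 pos [479.4 398.  110.4] rot [3.1393e+00 7.0000e-04 2.5897e+00] F [-0.6 -0.4  6.6] w 12.7 61.1
```

>>> send_rows --rows '[[[0,0,-5,0,0,0],[0,0,-10,0,0,0],[0,0,-14,0,0,0],[0,0,-14,0,0,0],[0,0,-14,0,0,0]]]'

```text
clock: 7.9
eef_pos: [478.7, 397.6, 249.9]
tool_rot: [3.14, 0.0, 2.59]
force: [-0.6, -0.4, -2.1]
width: 13.0
gripper_force: 60.2
```

Run:
```python
from h import *
grab('wrist','w6')
E,k,a=load('w6');s=ctrl.read_state();T=tool(s)
for sg in(1,-1):
    p=(T@np.array([sg*57.5,0,110.4-26,1]))[:3];u,v=proj(E,k,p);print(u,v)
    b=blob(a,u,v,8);q=onz(E,k,b[0],b[1],p[2]);print(np.round(b,1),(np.linalg.inv(T)@np.append(q,1)).round(1))
goto([591.8,137.3,245],np.pi+.155)
cv2.imwrite('pics/w6c.png',cv2.resize(a[60:360,120:520],(800,600)))
```

```text
{'fx': 298.12705354867995, 'fy': 298.12705354867995, 'cx': 319.0331258277074, 'cy': 198.75319098239353} 7.9
319.2754936784859 149.87993796108975
[318.9 154.1  61. ] [55.3 -0.2 84.4  1. ]
318.9886265852162 328.32818683040324
[320.1 333.7  61. ] [-61.8   0.8  84.4   1. ]
row [-23.299, -16.158, 0.343, -0.001, -0.001, -0.707] clock 7.95 pos [478.1 397.  248.4] rot [-3.1403e+00 -6.0000e-04  2.5899e+00] F [-0.8  0.5 -1.8] w 12.4 60.2
```

View pics/w6c.png

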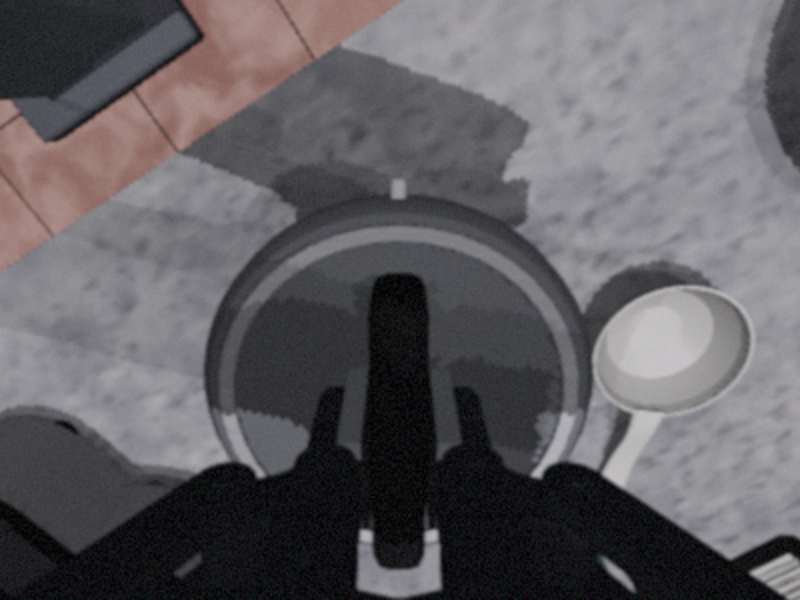

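The lid hangs level in the grip, with its front pointer at full-image (319,154), that is, tool x = 55.3. The lid centre is therefore about 2 mm on the tool's -x side. I'll carry it over the mouth.

>>> send_rows --rows '[[[-23.3,-16.2,0,0,0,-0.707],[-23.3,-16.2,0,0,0,-0.707],[-23.3,-16.2,0,0,0,-0.707],[-23.3,-16.2,0,0,0,-0.707],[-23.3,-16.2,0,0,0,-0.707],[-23.3,-16.2,0,0,0,-0.707],[-23.3,-16.2,0,0,0,-0.707],[-23.3,-16.2,0,0,0,-0.707],[-23.3,-16.2,0,0,0,-0.707],[-23.3,-16.2,0,0,0,-0.707]]]'

```text
clock: 8.95
eef_pos: [591.3, 139.3, 248.2]
tool_rot: [3.141, -0.002, -2.983]
force: [0.4, 1.0, -1.1]
width: 13.3
gripper_force: 60.1
```

Run:
```python
from h import *
grab('wrist','w7')
E,k,a=load('w7');s=ctrl.read_state();T=tool(s)
cv2.imwrite('pics/w7c.png',cv2.resize(a[60:360,120:520],(800,600)))
x=np.array([np.cos(.155),np.sin(.155),0]);y=np.array([-x[1],x[0],0]);m=np.array([591.8,137.3,83.5])
for n,ang,r in(('studF',180-37.5,69),('sqF',105,69),('studR',-37.5,69),('sqR',-75,69)):
    p=m+r*(x*np.cos(np.radians(ang))+y*np.sin(np.radians(ang)));print(n,p.round(1),np.round(proj(E,k,p),1))
goto([590,137,245],np.pi+.155)
```

```text
{'fx': 298.12705354867995, 'fy': 298.12705354867995, 'cx': 319.0331258277074, 'cy': 198.75319098239353} 8.95
studF [531.2 170.3  83.5] [370.9 138.7]
sqF [563.9 200.4  83.5] [398.3 184.6]
studR [652.4 104.3  83.5] [269.4 262.5]
sqR [619.7  74.2  83.5] [238.4 224.3]
row [0.178, -0.183, 0.344, 0.001, -0.001, 0.003] clock 9.0 pos [591.5 139.1 248.4] rot [ 3.1409e+00 -1.0000e-03 -2.9837e+00] F [-0.5  0.  -1.1] w 12.8 60.1
```

View pics/w7c.png

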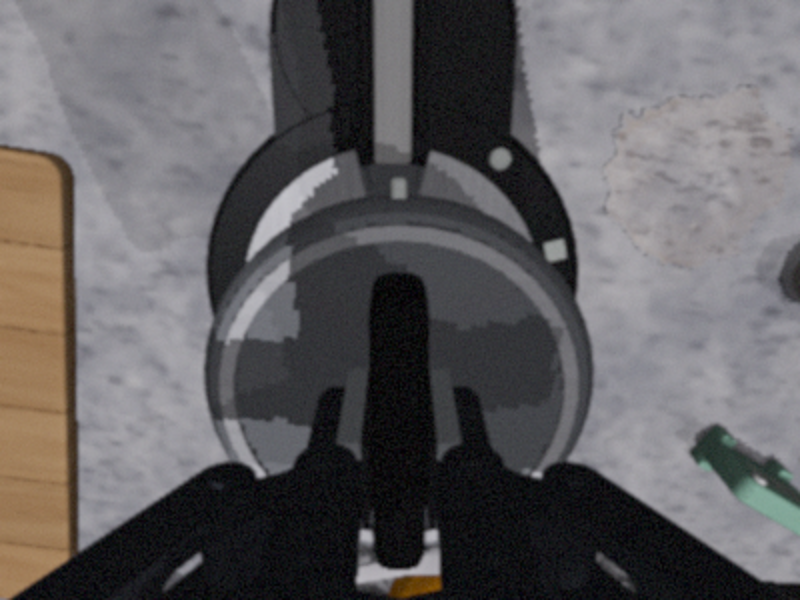

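The console, clear slot and pointer line up. The front stud is at full-image (370,139.5) and the square at (397,185), within 1 px of prediction. I'll apply a small correction and go down toward the collar.

>>> send_rows --rows '[[[0.15,-0.27,2,0,0,0],[0.15,-0.27,4.3,0,0,0],[0.15,-0.27,4.3,0,0,0],[0.15,-0.27,4.3,0,0,0],[0.15,-0.27,4.3,0,0,0]]]'

```text
clock: 9.5
eef_pos: [591.8, 135.2, 207.0]
tool_rot: [3.141, 0.002, -2.986]
force: [0.2, -0.4, -1.5]
width: 12.9
gripper_force: 60.1
```

Run:
```python
from h import *
goto([590.4,136.2,180.4],np.pi+.155)
```

```text
row [0.126, 0.119, 2.665, 0.0, 0.002, 0.001] clock 9.5 pos [591.8 135.2 207. ] rot [ 3.1412e+00  2.0000e-03 -2.9857e+00] F [ 0.2 -0.4 -1.5] w 12.9 60.1
```

>>> send_rows --rows '[[[0.12,0.1,0.4,0,0,0],[0.12,0.1,0.8,0,0,0],[0.12,0.1,1.2,0,0,0],[0.12,0.1,1.2,0,0,0]]]'

```text
clock: 9.9
eef_pos: [589.4, 135.1, 193.3]
tool_rot: [-3.141, -0.001, -2.986]
force: [-0.0, -0.0, -1.7]
width: 12.8
gripper_force: 60.1
```

It is entering freely, with the lugs already below the collar top. I'll continue to the floor.

>>> send_rows --rows '[[[0,0,0.4,0,0,0],[0,0,0.8,0,0,0],[0,0,1.2,0,0,0],[0,0,1.4,0,0,0],[0,0,1.5,0,0,0],[0,0,1.5,0,0,0]]]'

```text
clock: 10.5
eef_pos: [589.7, 135.2, 180.3]
tool_rot: [-3.141, -0.0, -2.987]
force: [-3.5, -1.0, 10.5]
width: 12.7
gripper_force: 61.8
```

The TCP is at z = 180.3, as expected for a seated lid (180.4). Now I'll twist clockwise in steps.

>>> send_rows --rows '[[[0,0.01,0,0,0,0.07],[0,0.02,0,0,0,0.14],[0,0.04,0,0,0,0.21],[0,0.05,0,0,0,0.28],[-0.01,0.06,0,0,0,0.35],[-0.01,0.07,0,0,0,0.42],[-0.02,0.08,0,0,0,0.49],[-0.03,0.09,0,0,0,0.55],[-0.03,0.09,0,0,0,0.55]]]'

```text
clock: 11.4
eef_pos: [590.3, 137.8, 180.3]
tool_rot: [3.139, 0.001, 2.747]
force: [-2.0, 1.8, 7.9]
width: 12.8
gripper_force: 61.5
```

Run:
```python
from h import *
s=ctrl.read_state();print(s['torque'],s['tool_rot'],s['force'])
grab('wrist','w8')
E,k,a=load('w8')
cv2.imwrite('pics/w8c.png',cv2.resize(a[60:360,120:520],(800,600)))
```

```text
[0.27985701 0.43041332 0.20612323] [3.13931642e+00 8.85561691e-04 2.74744340e+00] [-1.9585282   1.84042317  7.91769367]
{'fx': 298.12705354867995, 'fy': 298.12705354867995, 'cx': 319.0331258277074, 'cy': 198.75319098239353} 11.4
```

View pics/w8c.png

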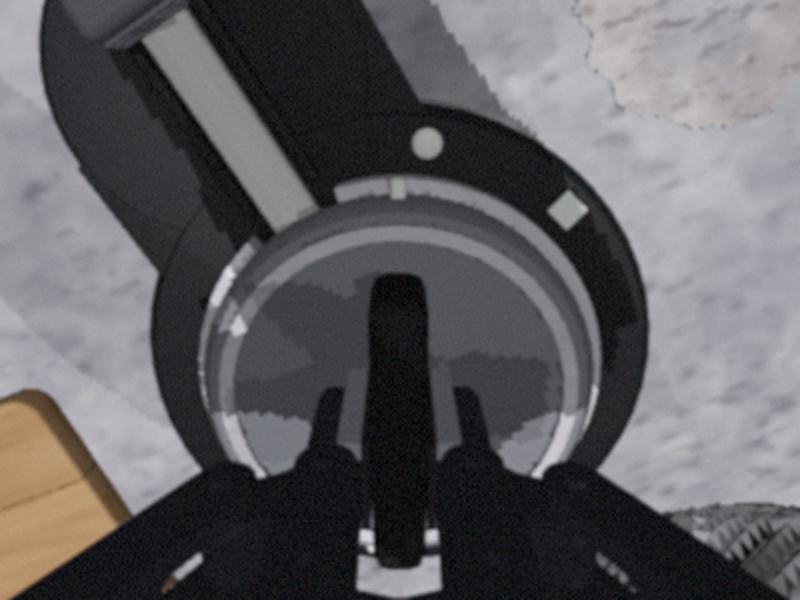

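The lid is seated. Its pointer is at crop (399,188), just short of the stud at (427,143), and the torque of 0.21 N m agrees with that. I'll turn 0.14 rad more so the ring, which lags the lid, reaches 0.65.

>>> send_rows --rows '[[[0,0.01,0,0,0,0.05],[0,0.02,0,0,0,0.1],[-0.01,0.02,0,0,0,0.14],[-0.01,0.02,0,0,0,0.14],[-0.01,0.02,0,0,0,0.14],[-0.01,0.02,0,0,0,0.14],[-0.01,0.02,0,0,0,0.14]]]'

```text
clock: 12.15
eef_pos: [590.7, 138.4, 180.3]
tool_rot: [3.138, 0.0, 2.609]
force: [-1.4, 3.0, 7.3]
width: 12.7
gripper_force: 61.4
```

Run:
```python
from h import *
s=ctrl.read_state();print(s['torque'],s['tool_rot'],s['force'])
grab('wrist','w9')
E,k,a=load('w9');T=tool(ctrl.read_state())
# lid centre in tool from earlier; direction to stud vs to pointer
c=(T@np.array([-1.8,0,0,1]))[:3]
b=blob(a,*proj(E,k,[531.9,170,83.5]),9);st=onz(E,k,b[0],b[1],83.5)
u,v=proj(E,k,(T@np.array([55.3,0,84.4,1]))[:3]);p=blob(a,u,v,6);pt=onz(E,k,p[0],p[1],96)
f=lambda q:np.arctan2(*(q-c)[1::-1]);print(b,p,st,pt,c,'stud-pointer (cw left)',f(pt)-f(st), 'slide grip cx')
```

```text
[0.52489457 0.37631741 0.25922942] [3.13832587e+00 4.95005071e-04 2.60900608e+00] [-1.43956905  2.99558462  7.28487359]
{'fx': 298.12705354867995, 'fy': 298.12705354867995, 'cx': 319.0331258277074, 'cy': 198.75319098239353} 12.15
(np.float64(315.4312966844), np.float64(130.03595034660648), 189) (np.float64(320.17620710330476), np.float64(153.57133283955844), 111) [531.63834588 169.8363643   83.5       ] [542.11133755 166.59913294  96.        ] [592.2371916  137.44647811 180.3036929 ] stud-pointer (cw left) -0.035909466294990366 slide grip cx
```

The lid stands about 0.69 rad round, 0.036 past the stud, which allows for the ring's 0.05 rad lag. The torque of 0.26 N m shows the spring is loaded, and the grip force is 61 N. I'm handing in.

```bash
python3 -c "
from cell import ctrl
print(ctrl.finish_job())"
```

```text
the job is handed in; nothing more can be done
None
```

I handed the job in at about 12.2 s: the slide is drawn back to what I took as its end stop, and the gripper still holds the seated lid twisted about 0.69 rad, which should put the ring near 0.64 rad at the pulse studs. The hand-in returned no verdict; the slide is the least certain part, because its measured travel was only 21–22 mm, though 19 N moved it no further.

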